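# Shut and seal the culture chamber

## Robot

A 7-joint arm with a two-finger parallel gripper is mounted at the origin on a cart in front of the work surface, level with it; the furniture and walls round the work are solid. World frame = base frame: x ahead of the robot, y to its left, z up, the work surface at z = 0. Lengths are in mm, angles in rad, forces in N, time in s.
With the tool pointing down it reaches from about 400 to 875 mm from the base axis. Payload 6.5 kg.
Tool frame: the origin (TCP) lies midway between the tips of the shut fingers; the grasp point (between the pads) lies 19 mm behind it; z points along the fingers, y is the line along which they close (so a half turn about z gives the same grasp; the last joint's range is limited). The gripper opens to 88 mm and grips with 3 to 60 N. Pads are 18 mm wide; open, the fingers measure 123 mm over their backs; the gripper's body (75 mm by 187 mm) begins 45 mm behind the grasp point.
Start: joints at [1.249, 0.536, -0.004, 1.538, 0.003, 1.067, -0.071], TCP at [164.459, -628.843, 238.716] pointing down, gripper open.
Joint ranges: [-2.7, 2.7], [-0.37, 2.16], [-1.27, 1.26], [0.24, 2.4], [-1.31, 4.45], [0.19, 1.91], [-2.76, 2.76]. Speed limits (rad/s): [2.39, 2.39, 3.14, 3.14, 3.14, 3.14, 3.14].

## Interface

Orientations are given as a rotation vector (axis times angle).
In Python, from plant import * gives the robot as it stands. Calls block until the motion is done:
- move_ptp(position, orientation): joint-space move of the TCP to a pose.
- movel(position, orientation=None, velocity=150, stop_force=None): straight line of the TCP; orientation=None keeps the orientation; velocity is the mean speed in mm/s. With stop_force (N) it stops when the force on the tool has changed by that much, and returns True; else False.
- move_j(angles): joint-space move.
- ungrasp() and gripper_close(force=None): open the fingers fully, or close them until they stop; force is the grip in N (None keeps the last).
- sleep(seconds).
- ik(position, orientation): joint angles nearest the present ones, or None.
- state(): the state.
- grab_frame(name): name is "scene" or "top" or "wrist"; returns a dict with "pixels" (384x512x3 uint8, red, green, blue), "fov_y" (degrees; the focal length in pixels is half the picture's height over the tangent of half this angle, whatever the lens; pixels are square), "cx", "cy" (the principal point, pixels), "R" (3x3) and "t" (3): a world point X has camera coordinates R X + t. Camera axes: x right, y down, z forward; pixel columns grow to the right and rows downward; lengths in mm; the calibration is good to about 2 mm. A picture is of the moment at which its call begins. There is no depth.
A pose or a line that the arm cannot do raises IKError and nothing moves.
- finish_job(): hands the job in; it is judged then, once.
Trained networks look in a picture, given as the dict that the camera call returned (one of the last four; its "shot" number tells which), for a name from the list of things; names that differ only in an ending like _2 or _b are one class to them, and where a whole thing is asked for, a point or a joint stands for the part that bears it (a point fixed in the world has none). Each returns a list of dicts, best first, with "score" (0 to 1); they miss things now and then, are a little off and sometimes report something else, mostly with a low value. They report only what shows in the picture. A call takes as long as a camera call.
- trace(picture, thing): "mask" (384x512 bool, what is visible of it) and "position" ([column, row] in pixels, amid what is visible of it).
- mark_of(picture, thing): "position" ([column, row] in pixels: a listed point, or the origin of a listed thing).
The state is a dict: "time_s": time; "q": joint angles; "dq": joint speeds; "joint_efforts": joint torques, N m; "position": TCP position; "ee_rot": TCP orientation; "ft_force": force on the tool from outside, world axes, zero at the start; "moment": the same for the moment, N m; "gripper_width": opening from 0.0 (shut) to 1.0 (fully open); "grip_force": force on a finger pad.
Only numpy, scipy, OpenCV 4.12 (cv2) and the standard library are available. Lean on these libraries where they do the work, as an engineer would, in place of code of your own. Each camera call takes 0.05 s, during which the arm holds its last target. There are 200 camera calls.

## Task

Close up the culture chamber with the two dishes inside: lower its hinged lid gently, without letting it slam, until it lies fully closed on the rim. Only then shut the vent stopcock on its side by turning the black handle a quarter turn clockwise, from pointing outward along the pipe until it stops square across it. Leave the dishes, the bottle, the timer and the tape roll where they are.

Things in the scene. Friction and masses are not known exactly. Their poses are not given: they have to be found in the camera images.
- chamber: White plastic tub fixed to the worktop: 170 (x) x 180 (y) mm, rim 182 x 192 mm and 75 mm high, walls 7 mm, inner floor at 15 mm. Origin: centre of its underside, at worktop height. -x is its front, +x the hinge side, z up. A steel vent pipe 42 mm above the worktop runs from its right (-y) wall to the stopcock; the hose barb ends 45 mm past the stopcock axis, its top 50 mm high.
- chamber_lid (a joint): Opening angle of the grey lid, rad: 0 = fully closed on the rim (stop), 1.57 = upright, 1.9 = rear stop. Stiff hinge: the lid stays where left, 2 to 3 N at the lip moves it. Plate 182 x 192 x 10 mm with a lip at the middle of its front edge; two ribs 4 mm high on the outer face, 72 mm either side of the middle.
- lid_hinge (a point): Middle of the lid's hinge axis, at the rear rim, 76 mm above the worktop, 92 mm behind the chamber origin; axes of the lid: -x runs from the hinge along the plate to the lip, z is its outer normal, y is the hinge axis. The plate occupies z 0 to 10 mm and x -2 to -184 mm.
- lid_lip (a point): Centre of the lid's grip lip, 197 mm from the hinge axis; the lip is 70 mm wide (y), 8 mm thick (z 1 to 9 mm of the lid) and projects 23 mm beyond the plate's edge. Axes as the lid's.
- stopcock (a joint): Angle of the black handle about its vertical axis, rad, growing clockwise seen from above: 0 = open, handle pointing straight out from the chamber (its -y) along the pipe; 1.571 = shut (stop), handle square across the pipe, pointing to the chamber's front (-x). About 2 N at the handle's end turns it; it stays where left.
- stopcock_axis (a point): Point on the handle's vertical turning axis at mid-height of the handle, 77 mm above the worktop, 145 mm to the right (-y) of the chamber origin. Its -y axis points along the handle to the free end. Under the handle's root is the valve body, 26 mm thick.
- stopcock_grip (a point): Point on the handle 58 mm from the turning axis, at mid-height, 77 mm above the worktop. The handle is a bar 14 mm wide, 14 mm high (70 to 84 mm above the worktop), its free end 75 mm from the axis. -y runs along the handle to the free end.
- dish_a: Petri dish with lid, 58 mm wide, 14 mm high, lying in the chamber's left half; origin at the centre of its underside.
- dish_b: Petri dish with lid, 58 mm wide, 14 mm high, lying in the chamber's right half; origin at the centre of its underside.
- bottle: Bystander: white reagent bottle, 52 mm wide, 118 mm high, standing left of the chamber; origin at the centre of its underside.
- lab_timer: Bystander: flat lab timer, 62 x 66 x 18 mm, lying to the right of the stopcock; origin at the centre of its underside.
- tape: Bystander: roll of brown packing tape lying flat, 96 mm wide, 48 mm high, behind and to the right of the chamber; origin at the centre of its underside.

How it is judged:
By the outcome, as a careful person would: the job done as asked, in the order asked, and still so for the second after the job is handed in, with the robot touching nothing.
It also fails if it takes over 56 s, if anything falls off the work surface, if the arm or the gripper's body presses on something with over 40 N, if the wrist force passes 120 N, or if a joint passes its speed limit or range.

## Working session

There is one attempt and no reset: what is moved stays moved. The work goes in short steps, each a Python script; the robot and the scene stay as the last script left them, time stands still between calls to the robot, and variables do not carry over. Pictures are saved under pics/ and viewed, at most 10 in all, crops included, and the job is handed in when it is done.

```bash
mkdir -p pics; ls
cat > h.py <<'E'
from plant import *
import numpy as np, cv2
def P(f):
    F=192/np.tan(np.radians(f["fov_y"]/2)); R=np.array(f["R"]);t=np.array(f["t"]);return F,R,t
def ray(f,uv):
    F,R,t=P(f); d=R.T@np.array([(uv[0]-f["cx"])/F,(uv[1]-f["cy"])/F,1]); return -R.T@t,d/np.linalg.norm(d)
def at_z(f,uv,z):
    o,d=ray(f,uv); return o+d*(z-o[2])/d[2]
def proj(f,X):
    F,R,t=P(f); c=R@np.array(X)+t; return np.array([f["cx"]+F*c[0]/c[2],f["cy"]+F*c[1]/c[2]])
def tri(rs):
    A=np.zeros((3,3));b=np.zeros(3)
    for o,d in rs:
        M=np.eye(3)-np.outer(d,d);A+=M;b+=M@o
    return np.linalg.solve(A,b)
def save(f,n): cv2.imwrite("pics/"+n+".png",np.array(f["pixels"])[:,:,::-1])
E
python3 - <<'E'
from h import *
np.set_printoptions(precision=1,suppress=True)
fs={n:grab_frame(n) for n in("scene","top")}
im=np.hstack([np.array(fs[n]["pixels"]) for n in fs])[:,:,::-1]
cv2.imwrite("pics/a.png",cv2.resize(im,(800,300),interpolation=cv2.INTER_AREA))
for n in ["chamber","lid_hinge","lid_lip","stopcock_axis","stopcock_grip","dish_a","bottle","lab_timer","tape"]:
    rs=[]
    for k,f in fs.items():
        m=mark_of(f,n)
        for q in m[:2]: print(n,k,np.array(q["position"]),round(q["score"],2))
        if m: rs.append(ray(f,m[0]["position"]))
    if len(rs)==2: print("   tri",tri(rs))
for f in fs.values(): o,d=ray(f,(256,192));print(o,d)
print(state()["ee_rot"],state()["time_s"])
E
```

```text
pics
chamber scene [219.3 203.6] 0.73
chamber top [221.6 209.4] 0.97
   tri [541.9 -51.8  14.4]
lid_hinge scene [243.4 161.9] 0.77
lid_hinge top [223.4 167.3] 0.79
   tri [630.2 -66.2  93.1]
lid_lip scene [251.3  95.4] 0.57
lid_lip top [218.9 132.9] 0.93
   tri [652.6 -77.4 282.1]
stopcock_axis scene [265.6 221.4] 0.72
stopcock_axis top [279.2 220. ] 0.85
stopcock_axis top [216.3 131.2] 0.53
   tri [ 516.1 -191.2   74. ]
stopcock_grip scene [284.1 232. ] 0.7
stopcock_grip top [308.1 228.1] 0.66
   tri [ 495.  -249.   107.5]
dish_a scene [224.7 219.3] 0.71
dish_a scene [205.  195.7] 0.58
dish_a top [203.6 218.6] 0.82
dish_a top [236.4 226.9] 0.76
   tri [545.8 -18.9 -89.8]
bottle scene [157.3 187.4] 0.9
bottle top [149.1 232.3] 0.88
   tri [493.3 112.4  25.8]
lab_timer scene [312.4 289.9] 0.61
lab_timer top [341.7 246.2] 0.55
   tri [ 456.5 -342.9    2.2]
tape scene [317.8 221.9] 0.56
tape top [316.  178.1] 0.74
   tri [ 618.3 -283.1    9.8]
[ 128.8 -411.8  758.8] [ 0.5  0.3 -0.8]
[ 459.4 -141.8  915.7] [ 0.1  0.  -1. ]
[-3.1 -0.4  0. ] 1.0
```

View pics/a.png

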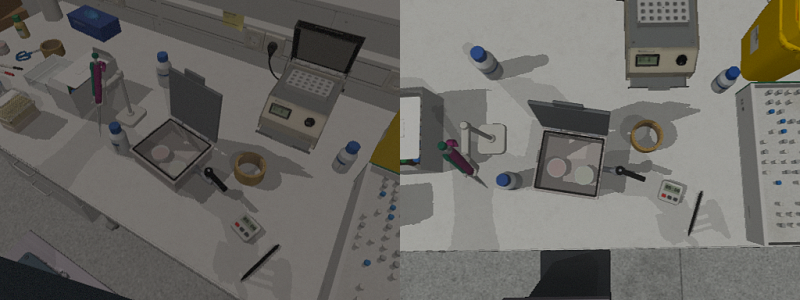

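The picture shows the chamber mid-scene with its lid about upright and both dishes inside. The handle points right and outward (top camera about 279,220 to 308,228), with the bottle to the left, timer and tape to the right. Next I fit the chamber pose and both joint angles to the marks and check with an overlay.

```bash
cat >> h.py <<'E'
from scipy.optimize import least_squares
def model(p):
    x,y,a,th,s=p; c,sn=np.cos(a),np.sin(a)
    W=lambda v: np.array([x+c*v[0]-sn*v[1], y+sn*v[0]+c*v[1], v[2]])
    def lid(r,yy,n): return W([92-r*np.cos(th)+n*np.sin(th),yy,76+r*np.sin(th)+n*np.cos(th)])
    def hd(r,side=0,z=77): # side: + = trailing (push) side
        u=np.array([-np.sin(s),-np.cos(s)]); w=np.array([np.cos(s),-np.sin(s)])
        q=np.array([0,-145])+r*u+side*w; return W([q[0],q[1],z])
    return W,lid,hd
def pts(p):
    W,lid,hd=model(p)
    return {"chamber":W([0,0,0]),"lid_hinge":W([92,0,76]),"lid_lip":lid(197,0,5),"stopcock_axis":hd(0),"stopcock_grip":hd(58)}
def fit(fs,p0,extra=()):
    obs=[]
    for f in fs:
        for n in pts(p0):
            m=mark_of(f,n)
            if m: obs.append((f,n,np.array(m[0]["position"])))
    w={"chamber":.5}
    fun=lambda p: np.concatenate([(proj(f,pts(p)[n])-uv)*w.get(n,1) for f,n,uv in obs])
    r=least_squares(fun,p0,loss="soft_l1",f_scale=1.5,x_scale=[10,10,.1,.1,.1])
    for (f,n,uv),e in zip(obs,fun(r.x).reshape(-1,2)): print(n,e.round(1))
    return r.x
def overlay(f,p,n):
    W,lid,hd=model(p); im=np.ascontiguousarray(np.array(f["pixels"])[:,:,::-1]); S=2
    im=cv2.resize(im,None,fx=S,fy=S,interpolation=cv2.INTER_CUBIC)
    def pl(P,c): cv2.polylines(im,[np.array([(proj(f,q)+.5)*S for q in P]).astype(np.int32)],True,c,1)
    pl([W([sx*91,sy*96,75]) for sx,sy in((1,1),(1,-1),(-1,-1),(-1,1))],(0,255,0))
    pl([lid(r,y,10) for r,y in((2,96),(2,-96),(184,-96),(184,96))],(0,0,255))
    pl([lid(r,y,9) for r,y in((184,35),(184,-35),(207,-35),(207,35))],(0,255,255))
    pl([hd(r,sd,84) for r,sd in((0,7),(75,7),(75,-7),(0,-7))],(255,255,0))
    return im
E
python3 - <<'E'
from h import *
fs=[grab_frame(n) for n in("scene","top")]
p=fit(fs,np.array([540,-53,-.17,1.6,0]))
print(p.round(3)); np.save("p.npy",p)
for k,v in pts(p).items(): print(k,v.round(1))
a,b=[overlay(f,p,0) for f in fs]
cv2.imwrite("pics/b.png",np.hstack([a[130:530,300:700],b[200:600,330:730]]))
E
```

```text
chamber [-44.9 -42.1]
lid_hinge [0.7 4.3]
lid_lip [ 93.7 -89.5]
stopcock_axis [-0.3 -3.5]
stopcock_grip [0.4 5.7]
chamber [-0.5 -0.6]
lid_hinge [-0.6  0.1]
lid_lip [-0.7  2.7]
stopcock_axis [-0.8 -0.5]
stopcock_grip [2.  0.1]
[ 5.43775e+02 -5.22480e+01 -1.85000e-01  1.63600e+00  2.76000e-01]
chamber [543.8 -52.2   0. ]
lid_hinge [634.2 -69.1  76. ]
lid_lip [651.7 -72.4 272.3]
stopcock_axis [ 517.2 -194.8   77. ]
stopcock_grip [ 491.4 -246.7   77. ]
```

View pics/b.png

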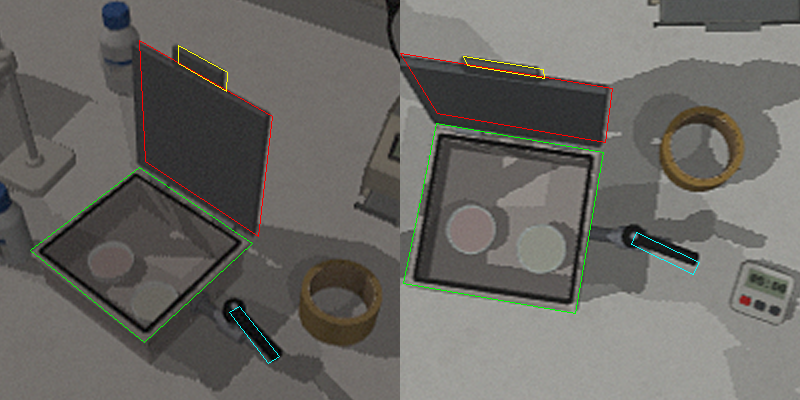

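Rim and lid overlay match well. The scene lip and chamber marks were bad outliers. The handle is about 5 mm off, so I'll refine it with the wrist camera later. Now the lid: push its outer face with shut fingers along the arc.

```bash
cat >> h.py <<'E'
from scipy.spatial.transform import Rotation as Ro
def down(psi): return (Ro.from_euler('z',psi)*Ro.from_euler('x',np.pi)).as_rotvec()
def lidpose(p,th,r=172,gap=0):
    q=np.array(p);q[3]=th; W,lid,hd=model(q)
    return lid(r,0,10+gap)+9*np.array([np.cos(p[2]),np.sin(p[2]),0])
E
python3 - <<'E'
from h import *
p=np.load("p.npy"); a=p[2]; np.set_printoptions(precision=2,suppress=True)
pre=lidpose(p,p[3],gap=28); hi=pre.copy(); hi[2]=345
for psi in(a,a+np.pi):
    print(psi,*[ik(x,down(psi)) for x in ([340,-330,380],hi,pre,lidpose(p,1.),lidpose(p,0.))],sep="\n")
print(pre,hi,lidpose(p,0.))
E
```

```text
-0.18461917789950588
[ 0.73  0.1  -0.06  1.8   0.01  1.25 -1.09]
[ 0.21  0.56 -0.26  1.26  0.14  1.34 -1.8 ]
[ 0.18  0.62 -0.2   1.38  0.13  1.15 -1.8 ]
[ 0.27  0.42 -0.32  1.77  0.16  0.97 -1.87]
[ 0.18  0.5  -0.23  2.08  0.2   0.58 -1.95]
2.9569734756902872
[ 1.26  0.15 -0.64  1.77  0.09  1.26  1.98]
[ 0.48  0.65 -0.75  1.23  0.43  1.42  1.16]
[ 0.5   0.73 -0.77  1.36  0.51  1.25  1.09]
[ 0.59  0.52 -0.77  1.75  0.41  1.04  1.06]
[ 0.52  0.59 -0.67  2.06  0.58  0.68  0.86]
[691.36 -79.81 245.16] [691.36 -79.81 345.  ] [473.98 -39.21  86.  ]
```

Run:
```python
from h import *
p=np.load("p.npy"); a=p[2]; d=down(a)
pre=lidpose(p,p[3],gap=28); hi=pre.copy(); hi[2]=345
gripper_close(10)
move_ptp([340,-330,380],d); move_ptp(hi,d); movel(pre,velocity=120)
print(state()["time_s"],state()["position"],state()["ft_force"])
f0=np.array(state()["ft_force"])
for th in np.arange(p[3]-.1,.99,-.18):
    h=movel(lidpose(p,th),velocity=70,stop_force=25)
    print(round(th,2),h,state()["position"].round(0) if hasattr(state()["position"],"round") else state()["position"],(np.array(state()["ft_force"])-f0).round(1))
    if h: break
fs=[grab_frame(n) for n in("scene","top")]
cv2.imwrite("pics/c.png",np.hstack([cv2.resize(np.array(f["pixels"])[:,:,::-1],(400,300)) for f in fs]))
print(state()["time_s"],th)
```

```text
6.875 [691.93638371 -79.85274468 246.16850413] [-0.34962525 -0.26156025 -0.39778661]
1.54 False [647. -71. 248.] [1.1 0.4 0.1]
1.36 False [616. -66. 246.] [ 0.1 -0.4  0.4]
1.18 False [587. -60. 239.] [0.6 0.3 0.7]
1.0 False [559. -55. 226.] [0.2 0.1 1. ]
9.55 0.9960640355953878
```

View pics/c.png

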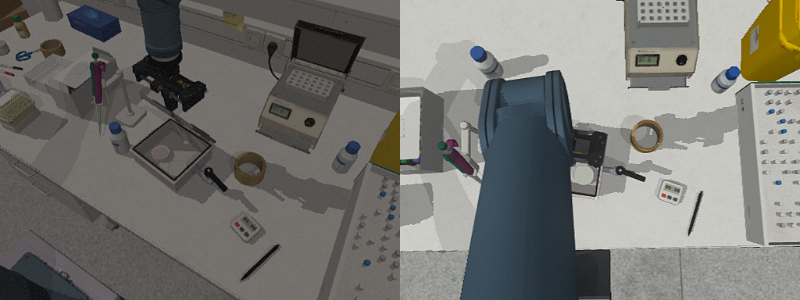

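The lid is tipping down under the fingers in both views (lip just below the gripper, near 175,105 in the scene half), with contact forces of 1–2 N. I'll continue, slowing near the rim.

Run:
```python
from h import *
p=np.load("p.npy")
f0=np.array(state()["ft_force"]); F=lambda:(np.array(state()["ft_force"])-f0).round(1)
for th in (.84,.68,.52,.38,.26,.17,.1,.05):
    h=movel(lidpose(p,th),velocity=60 if th>.3 else 30,stop_force=20)
    print(th,h,np.round(state()["position"]),F())
    if h: break
e=lidpose(p,0.); e[2]-=8
h=movel(e,velocity=15,stop_force=8)
print(h,np.round(state()["position"],1),F(),state()["time_s"])
```

```text
0.84 False [537. -51. 211.] [-0.8 -0.2  0.6]
0.68 False [517. -47. 192.] [0.5 0.2 0.7]
0.52 False [501. -44. 170.] [-0.7  1.   0.3]
0.38 False [489. -42. 149.] [-0.2  0.1  0.7]
0.26 False [482. -41. 130.] [-0.4  0.6  0.6]
0.17 False [478. -40. 115.] [-0.4  0.9  0.1]
0.1 False [476. -40. 103.] [-1.2  0.7 -0.3]
0.05 False [474. -39.  94.] [-0.9 -0.   1. ]
True [474.2 -39.3  86.4] [-2.4  0.4  8.5] 15.0667
```

Stopped at z = 86.4 with 8 N, which is the closed-lid height. I'll lift and look at the lid and handle from above.

Run:
```python
from h import *
p=np.load("p.npy"); a=p[2]
q=np.array(state()["position"]); q[2]=200
movel(q,velocity=150); move_ptp([400,-270,300],down(a))
fw=grab_frame("wrist"); ft=grab_frame("top"); fsn=grab_frame("scene")
p[3]=0.
obs=[]
for f,k in((fw,"wrist"),(ft,"top"),(fsn,"scene")):
    for n in("stopcock_axis","stopcock_grip","lid_lip"):
        m=mark_of(f,n)
        for x in m[:1]: print(k,n,round(x["score"],2),np.round(x["position"],1),"z-plane:",at_z(f,x["position"],77 if n[0]=="s" else 81).round(1))
print({k:v.round(1) for k,v in pts(p).items()})
o=[overlay(f,p,0) for f in(fw,ft,fsn)]
t=cv2.resize(o[0],(400,300)); 
cv2.imwrite("pics/d.png",np.hstack([t,o[1][270:570,350:750]]))
cv2.imwrite("pics/e.png",o[2][230:530,300:700])
print(state()["time_s"])
```

```text
wrist stopcock_axis 0.83 [182.   88.7] z-plane: [ 516.6 -195.1   77. ]
wrist stopcock_grip 0.72 [223.6  98.9] z-plane: [ 494.8 -244.8   77. ]
wrist lid_lip 0.6 [ 80.5 167.3] z-plane: [443.5 -31.7  81. ]
top stopcock_axis 0.73 [280.6 218.2] z-plane: [ 519.  -193.1   77. ]
top stopcock_grip 0.74 [308.8 225.5] z-plane: [ 502.1 -254.8   77. ]
top lid_lip 0.8 [208.6 254.2] z-plane: [442.7 -34.7  81. ]
scene stopcock_axis 0.73 [264.9 220.9] z-plane: [ 515.6 -191.2   77. ]
scene stopcock_grip 0.78 [282.6 234.9] z-plane: [ 504.1 -242.    77. ]
scene lid_lip 0.92 [187.8 213.4] z-plane: [442.8 -34.1  81. ]
{'chamber': array([543.8, -52.2,   0. ]), 'lid_hinge': array([634.2, -69.1,  76. ]), 'lid_lip': array([440.6, -33. ,  81. ]), 'stopcock_axis': array([ 517.2, -194.8,   77. ]), 'stopcock_grip': array([ 491.4, -246.7,   77. ])}
17.6
```

View pics/d.png

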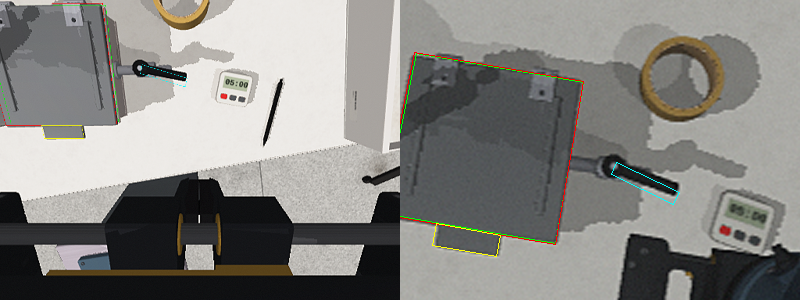

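View pics/e.png

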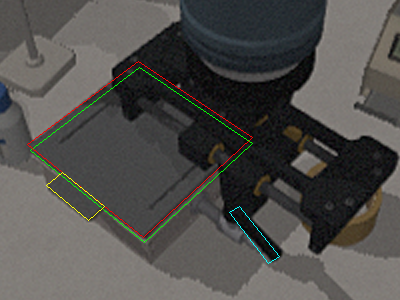

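The lid lies flat on the rim, with red and green outlines and the lip matching in all views. The wrist half shows the handle at about (138,67)–(186,76), so it sits a few mm to +x of my model. I'll use axis (519,-194) and s ≈ 0.15, then check the arc IK.

```bash
cat >> h.py <<'E'
def hpose(p,s,gap=0,z=66,r=55,ax=(519,-194)):
    a=p[2]; t=a-s; u=np.array([np.sin(t),-np.cos(t)]); w=np.array([np.cos(t),np.sin(t)])
    q=np.array(ax)+r*u+(16+gap)*w; return np.array([q[0],q[1],z])
E
python3 - <<'E'
from h import *
np.set_printoptions(precision=2,suppress=True)
p=np.load("p.npy");a=p[2]
print(hpose(p,.15),hpose(p,.15,22),hpose(p,1.6))
for k in(0,np.pi):
  for s in(.15,.9,1.69): print(k,s,ik(hpose(p,s),down(a-s+k)))
E
```

```text
[ 516.05 -251.2    66.  ] [ 536.83 -258.43   66.  ] [ 461.86 -197.96   66.  ]
0 0.15 [ 0.58  0.66 -0.27  1.84  0.27  0.68 -1.75]
0 0.9 [ 0.5   0.6  -0.16  1.95  0.16  0.6  -2.43]
0 1.69 [-0.24  0.69  0.72  2.07 -0.75  0.66 -2.46]
3.141592653589793 0.15 [ 0.89  0.77 -0.72  1.82  0.68  0.82  1.06]
3.141592653589793 0.9 [ 0.8   0.67 -0.57  1.93  0.55  0.69  0.39]
3.141592653589793 1.69 [ 0.66  0.6  -0.44  2.02  0.44  0.61 -0.38]
```

Run:
```python
from h import *
p=np.load("p.npy");a=p[2]; D=lambda s:down(a-s+np.pi)
move_ptp(hpose(p,.1,22,z=200),D(.1))
h=movel(hpose(p,.1,22),velocity=90,stop_force=8); print(h,state()["time_s"])
f0=np.array(state()["ft_force"]); F=lambda:(np.array(state()["ft_force"])-f0).round(1)
if not h:
  for s in [.15]+list(np.arange(.3,1.55,.2))+[1.58,1.64,1.70,1.76]:
    h=movel(hpose(p,s),D(s),velocity=40 if s<1.5 else 20,stop_force=14 if s<1.5 else 8)
    print(round(s,2),h,np.round(state()["position"],1),F())
    if h: break
print(state()["time_s"])
```

```text
False 21.4417
0.15 False [ 516.  -251.2   66. ] [-0.4  1.6 -1.2]
0.3 False [ 507.8 -250.2   66.1] [ 0.7  0.8 -0.1]
0.5 False [ 496.8 -246.7   66.1] [0.5 0.3 0.5]
0.7 False [ 486.7 -241.2   66. ] [ 0.1  0.4 -0.6]
0.9 False [ 477.8 -233.8   65.9] [-0.6  1.3 -0.3]
1.1 False [ 470.7 -224.8   65.9] [0.9 0.8 0.2]
1.3 False [ 465.6 -214.6   65.9] [-0.8  1.4 -0.7]
1.5 False [ 462.5 -204.    66. ] [ 0.1 -1.2 -2.1]
1.58 True [ 461.6 -202.1   65.9] [ 0.8 -1.8  0.3]
25.7167
```

Run:
```python
from h import *
p=np.load("p.npy");a=p[2]; D=lambda s:down(a-s+np.pi)
F=lambda:np.round(state()["ft_force"],1)
print(np.round(state()["position"],1),F())
for s,sf in((1.62,10),(1.68,10),(1.74,10)):
    h=movel(hpose(p,s),D(1.57),velocity=20,stop_force=sf); print(s,h,np.round(state()["position"],1),F())
    if h: break
q=np.array(state()["position"]); w=hpose(p,1.57,30)-hpose(p,1.57)
movel(q+w,velocity=80); q=q+w; q[2]=220; movel(q,velocity=150); move_ptp([330,-400,300],down(a+np.pi))
ft=grab_frame("top"); fw=grab_frame("wrist"); fn=grab_frame("scene")
p[3]=0;p[4]=1.571; W,_,_=model(p)
for f in(ft,fw,fn):
    for n in("stopcock_axis","stopcock_grip"):
        m=mark_of(f,n)
        for x in m[:1]: print(n,round(x["score"],2),at_z(f,x["position"],77).round(1))
o=[overlay(f,p,0) for f in(ft,fn)]
cv2.imwrite("pics/f.png",np.hstack([o[0][270:570,350:750],o[1][280:580,300:700]])); print(state()["time_s"])
```

```text
[ 461.6 -202.1   65.9] [ 1.2 -2.4  0.8]
1.62 True [ 461.4 -202.1   65.8] [ 1.7 -2.5  1.4]
stopcock_axis 0.54 [ 516.3 -194.8   77. ]
stopcock_grip 0.7 [ 463.6 -190.3   77. ]
stopcock_axis 0.87 [ 517.7 -188.6   77. ]
stopcock_grip 0.82 [ 462.4 -182.3   77. ]
stopcock_axis 0.68 [ 517.  -195.5   77. ]
stopcock_grip 0.88 [ 469.8 -177.2   77. ]
29.8167
```

View pics/f.png

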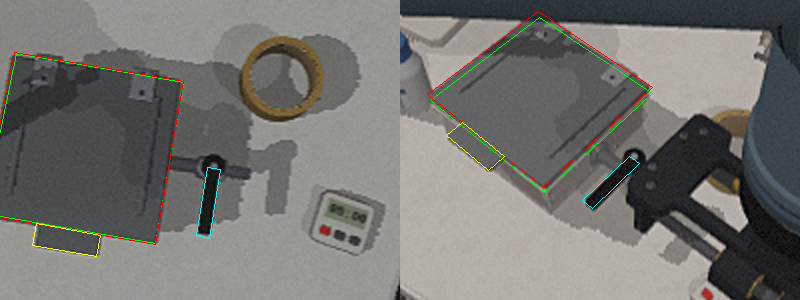

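The handle now lies square across the pipe, with the cyan outline matching to about 0.05 rad. I'll press once more, firmer and logged, to confirm it is at its stop.

Run:
```python
from h import *
p=np.load("p.npy");a=p[2]; d=down(a-1.571+np.pi); F=lambda:np.round(state()["ft_force"],1)
move_ptp(hpose(p,1.571,30,z=200,r=62),d); movel(hpose(p,1.571,30,r=62),velocity=100)
movel(hpose(p,1.571,7,r=62),velocity=80)
print(np.round(state()["position"],1),F())
for sf in(6,20):
    h=movel(hpose(p,1.571,-12,r=62),velocity=20,stop_force=sf); print(h,np.round(state()["position"],1),F())
q=np.array(state()["position"]); w=hpose(p,1.57,30)-hpose(p,1.57)
movel(q+w,velocity=80); q=q+w; q[2]=220; movel(q,velocity=150); move_ptp([330,-400,300],down(a+np.pi))
for k in("top","wrist"):
    f=grab_frame(k); m=trace(f,"stopcock_grip")
    if not m: continue
    ys,xs=np.nonzero(m[0]["mask"]); X=np.array([at_z(f,(x,y),84)[:2] for x,y in zip(xs,ys)])
    im=np.array(f["pixels"]).astype(int).max(2)[ys,xs]; X=X[(im<70)]; X=X[X[:,0]<505]
    v=np.linalg.svd(X-X.mean(0),full_matrices=False)[2][0]; v*=-np.sign(v[0])
    t=np.arctan2(v[1],v[0]); print(k,len(X),"s=",(a-np.pi/2-t)%(2*np.pi),X.mean(0))
print(state()["time_s"])
```

```text
[ 454.  -204.6   66.1] [-0.1 -0.4 -0. ]
True [ 454.5 -201.    65.9] [ 0.1 -2.   0.8]
True [ 454.3 -201.    65.9] [ 0.6 -3.2  0.7]
top 73 s= 1.139694140533948 [ 453.73134879 -338.6405854 ]
wrist 549 s= 1.5890774491479362 [ 473.23989922 -190.39466311]
38.0167
```

The handle is at its stop: it didn't move under 20 N, and the wrist view gives 1.59 rad. Handing in.

```bash
python3 -c "
from plant import *
print(finish_job())"
```

```text
the job is handed in; nothing more can be done
None
```

The lid was lowered gently onto the rim, then the stopcock was turned clockwise to its stop, and the job was handed in at about 38 s with the arm clear of everything; the bottle, timer and tape were not touched, and the dishes were not checked after closing.

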